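# Unfold the crank of the board test jig and crank the board home

## Task

Two small hand-cranked test jigs stand on the bench; one carries a green circuit module on its slide. On that one, swing the folded handle with the black ball knob up until it stands fully upright, and only then crank it anticlockwise (seen from above) to the end stop, so that the slide pushes the module fully home into the test head; let go with the handle still upright.

Things in the scene. Friction and masses are not known exactly. Their poses are not given: they have to be found in the camera images.
- handle (a joint): Fold of the loaded jig's handle: 0 = lying level over the crank arm, pointing to the crank axis; 1.571 = upright, at its stop. Stays where left (1 N moves it). Steel shank 11 mm thick with a black ball knob 24 mm across at its end, ball centre 52 mm from the pivot; pinched, the ball can turn in the fingers. Folded, the arm (15 mm wide) is 4 mm below the ball; beside it is free 45 mm down.
- crank (a joint): Angle of the loaded jig's crank about its vertical axis, growing anticlockwise seen from above: starts between 0.1 and 0.45; 1.571 = end stop, module fully home in the test head. Stiff (about 3.6 N at the handle), stays where it is left. By rack and pinion it drives the slide 16 mm per radian.
- handle_pivot (a point): Handle's pivot at the outer end of the loaded jig's crank arm, 110 mm above the bench, on the handle's centre line. Turns with the crank: x points level along the arm, outward; z up. The crank axis is 70 mm away towards -x. Folded handle points along -x, upright along +z. Jig: base 145 x 126 mm, grey housing 61 mm high under the crank, fixed. At the end stop the arm points away from the slide.

How it is judged:
By the outcome, as a careful person would: the job done as asked, in the order asked, and still so for the second after the job is handed in, with the robot touching nothing.
It also fails if it takes over 45 s, if anything falls off the work surface, if the arm or the gripper's body presses on something with over 40 N, if the wrist force passes 120 N, or if a joint passes its speed limit or range.

## Robot

A 7-joint arm with a two-finger parallel gripper is mounted at the origin on a cart in front of the work surface, level with it; the furniture and walls round the work are solid. World frame = base frame: x ahead of the robot, y to its left, z up, the work surface at z = 0. Lengths are in mm, angles in rad, forces in N, time in s.
With the tool pointing down it reaches from about 400 to 875 mm from the base axis. Payload 4.4 kg.
Tool frame: the origin (TCP) lies on the centre line of the jaws, within the pads' length; the fingertips stand 19 mm ahead of it and the grasp point (between the pads) is the TCP; z points along the fingers, y is the line along which they close (so a half turn about z gives the same grasp; the last joint's range is limited). The gripper opens to 85 mm and grips with 20 to 120 N. Pads are 22 mm wide; open, the fingers measure 114 mm over their backs; the gripper's body (76 mm by 85 mm) begins 54 mm behind the grasp point. The pads swing forward as they close: fully open they stand 13 mm farther back than shut.
Start: joints at [1.139, 0.628, 0.038, 1.517, -0.027, 0.996, -0.02], TCP at [232.53, -606.999, 250.313] pointing down, gripper open.
Joint ranges: [-3.06, 3.06], [-0.37, 2.12], [-1.25, 1.32], [0.18, 2.47], [-1.1, 4.24], [0.23, 1.98], [-2.94, 2.94]. Speed limits (rad/s): [2.57, 2.57, 3.14, 3.14, 3.14, 3.14, 3.14].

## Interface

Orientations are given as [roll, pitch, yaw] about the fixed x, y, z axes, in that order (R = Rz(yaw) Ry(pitch) Rx(roll)).
In Python, from cell import ctrl, viewer, silhouettes gives the robot as it stands.
- The arm moves only by the shell command python3 -m creep 'ROWS'. ROWS is JSON, a list of rows, each an object with "jaw": the gripper command: -1 is shut, 1 is fully open, values between are in proportion; "xyz": the shift along the tool's x, y, z in mm, a list of three; "angular": the turn, a rotation vector about the tool's x, y, z in rad, a list of three. In form: [{"jaw": jaw, "xyz": [tx, ty, tz], "angular": [rx, ry, rz]}, ...]. A call has 1 to 12 rows; each row is the pose to reach, as a shift and turn from the pose commanded when the call began, along the tool's axes at that moment; what a row does not reach only later rows make up. A row lasts 1/8 s, in which the tool goes at most 62.5 mm and 10.7 degrees, less where a joint would pass 70% of its speed; a pose out of reach is approached as far as the arm can. A call with a gripper value outside its range is refused whole. The fingers move at their own pace and stop on an object; the grip force is fixed at half the most. Time passes only in rows, so rows that repeat a pose let the fingers close. It gives the time, the measured TCP pose, the force, the opening and the grip force at its end, in the units of the state.
- ctrl.read_state(): the state, without advancing time (a new reading comes with each control period).
- viewer.get_image(name): name is "scene" or "side" or "wrist"; returns (picture, depth): 384x512x3 uint8, red, green, blue; 384x512 float32, mm along the optical axis (not along the pixel's ray), 0 where there is no reading.
- viewer.camera_model(name): a dict with "fx", "fy", "cx", "cy" (pixels), "T" (4x4, takes a point from camera to world coordinates). Camera axes: x right, y down, z forward; pixel columns grow to the right and rows downward; lengths in mm; the calibration is good to about 2 mm. A picture is of the moment at which its call begins: read the wrist's pose just before it. camera_model takes no time and is no camera call; for the wrist camera it gives the pose at the moment of the call.
- ctrl.finish_job(): hands the job in; it is judged then, once.
Trained networks look in the newest picture that a camera, given by its name, has taken for a name from the list of things; names that differ only in an ending like _2 or _b are one class to them, and where a whole thing is asked for, a point or a joint stands for the part that bears it (a point fixed in the world has none). Each returns a list of dicts, best first, with "score" (0 to 1); they miss things now and then, are a little off and sometimes report something else, mostly with a low value. They report only what shows in the picture. A call takes as long as a camera call.
- silhouettes(camera, target): "pixels" (384x512 bool, what is visible of it) and "xy" ([column, row] in pixels, amid what is visible of it).
The state is a dict: "clock": time; "qpos": joint angles; "qd": joint speeds; "tau": joint torques, N m; "eef_pos": TCP position; "tool_rot": TCP orientation; "force": force on the tool from outside, world axes, zero at the start; "torque": the same for the moment, N m; "width": finger opening in mm; "gripper_force": force on a finger pad.
Only numpy, scipy, OpenCV 4.12 (cv2) and the standard library are available. Lean on these libraries where they do the work, as an engineer would, in place of code of your own. Each camera call takes 0.05 s, during which the arm holds its last target. There are 200 camera calls.

## Working session

There is one attempt and no reset: what is moved stays moved. The work goes in short steps, Python scripts to look and compute and a shell command to move; the robot and the scene stay as the last step left them, time stands still between calls to the robot, and variables do not carry over. Pictures are saved under pics/ and viewed, at most 10 in all, crops included, and the job is handed in when it is done.

```bash
mkdir -p pics; ls; cat > h.py <<'E'
import numpy as np, cv2
from cell import ctrl, viewer, silhouettes
def snap(cam,fn=None):
    im,d=viewer.get_image(cam); m=viewer.camera_model(cam)
    if fn: cv2.imwrite('pics/'+fn,cv2.cvtColor(im,cv2.COLOR_RGB2BGR))
    return im,d,m
def world(u,v,z,m):
    p=np.array([(u-m['cx'])/m['fx']*z,(v-m['cy'])/m['fy']*z,z,1]); return (m['T']@p)[:3]
def cloud(mask,d,m):
    v,u=np.nonzero(mask&(d>0)); z=d[v,u]
    P=np.stack([(u-m['cx'])/m['fx']*z,(v-m['cy'])/m['fy']*z,z,np.ones_like(z)]); return (m['T']@P)[:3].T
E
python3 - <<'E'
from h import *
np.set_printoptions(precision=1,suppress=True)
ims=[]
for c in ['scene','side']:
    im,d,m=snap(c); ims.append(im)
    for t in ['handle','crank','handle_pivot']:
        for r in silhouettes(c,t)[:3]:
            P=cloud(r['pixels'],d,m)
            print(c,t,round(r['score'],2),r['xy'],r['pixels'].sum(),np.median(P,0) if len(P) else None, P.min(0) if len(P) else None,P.max(0) if len(P) else None)
cv2.imwrite('pics/a.png',cv2.cvtColor(cv2.resize(np.vstack(ims),(450,600)) if 0 else np.hstack([cv2.resize(i,(400,300)) for i in ims]),cv2.COLOR_RGB2BGR))
for i,c in zip(ims,['scene','side']): cv2.imwrite(f'pics/{c}0.png',cv2.cvtColor(i,cv2.COLOR_RGB2BGR))
print(ctrl.read_state())
E
```

```text
pics
scene handle 0.64 [240.1, 200.9] 260 [ 477.4 -337.5  115.7] [ 462.9 -358.4    1.3] [ 605.1 -276.3  124.3]
scene crank 0.89 [235.5, 202.9] 661 [ 478.  -333.2   97.3] [ 457.4 -372.8    0.1] [ 595.8 -241.2  124.3]
scene handle_pivot 0.64 [236.5, 206.8] 696 [ 478.5 -333.1   96.7] [ 457.4 -372.8   -2. ] [ 605.1 -225.7  124.3]
side handle 0.66 [274.6, 204.5] 136 [ 480.9 -331.8  114.1] [ 462.4 -348.8  102.1] [ 496.2 -288.8  123. ]
side crank 0.54 [277.3, 210.3] 376 [ 480.  -328.3   98.6] [ 450.  -546.8   -3.1] [ 501.8 -284.4  123. ]
side handle_pivot 0.87 [279.3, 208.5] 348 [ 478.8 -323.4  104.5] [ 450.  -473.    -1.5] [ 501.8 -284.4  123. ]
{'clock': 0.4, 'qpos': array([ 1.1,  0.6,  0. ,  1.5, -0. ,  1. , -0. ]), 'qd': array([-0., -0.,  0., -0., -0.,  0., -0.]), 'tau': array([ -0. , -56.3,   1.2, -19.3,   0. ,   0. ,   0. ]), 'eef_pos': array([ 232.5, -606.9,  250.2]), 'tool_rot': array([-3.1, -0. ,  0.4]), 'force': array([ 0.1,  1. , -0.2]), 'torque': array([ 0., -0.,  0.]), 'gripper_force': 0.0, 'width': 85.38039335380248}
```

View pics/scene0.png

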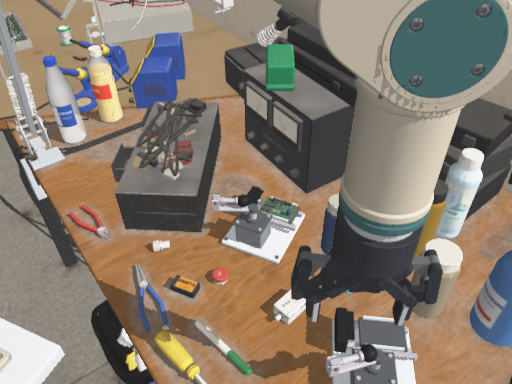

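View pics/side0.png

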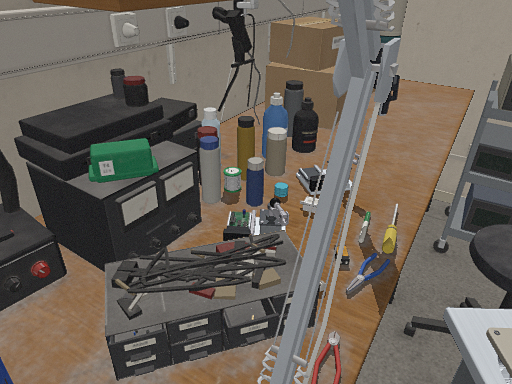

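The loaded jig (green module at about (283,208)) is the one near (240,205) in the scene view, with its black-knobbed handle. The empty jig is at (372,350), under the gripper. In the side view the loaded jig is at about (275,210). The networks' points agree with this.

```bash
cat >> h.py <<'E'
from scipy.spatial.transform import Rotation as Rn
np.set_printoptions(precision=2,suppress=True)
def pose():
    s=ctrl.read_state(); return np.array(s['eef_pos']),Rn.from_euler('xyz',s['tool_rot']).as_matrix()
def rows(target,R2=None):
    p,R=pose(); print('xyz',R.T@(np.array(target)-p), 'ang',None if R2 is None else Rn.from_matrix(R.T@R2).as_rotvec())
E
python3 - <<'E'
from h import *
p,R=pose(); print(p); print(R)
m=viewer.camera_model('wrist'); T=m['T']; print('cam in tool',R.T@(T[:3,3]-p)); print(R.T@T[:3,:3]); print(m['fx'],m['cx'],m['cy'])
# height map round jig from scene
im,d,m=snap('scene'); P=cloud(d>0,d,m); im2,d2,m2=snap('side'); P=np.vstack([P,cloud(d2>0,d2,m2)])
for x in range(300,760,30):
    print(x,[int(q[:,2].max()) if len(q:=P[(abs(P[:,0]-x)<15)&(abs(P[:,1]-y)<15)]) else -9 for y in range(-560,-100,30)])
rows([440,-370,330])
E
```

```text
[ 232.51 -606.89  250.17]
[[ 0.93  0.36 -0.  ]
 [ 0.36 -0.93  0.  ]
 [ 0.   -0.   -1.  ]]
cam in tool [  75.97   -0.78 -124.02]
[[ 0.   -0.96 -0.3 ]
 [ 1.    0.    0.  ]
 [ 0.   -0.3   0.96]]
332.84575432549764 252.37288076990967 191.48785122645873
300 [5, 4, 4, 4, 5, 4, 4, 4, 4, 11, 15, 15, 14, 3, 4, 5]
330 [44, 4, 29, 28, 4, 4, 4, 5, 21, 21, 19, 14, 15, 12, 4, 4]
360 [50, 4, 29, 30, 4, 4, 4, 19, 18, 18, 18, 4, 4, 3, 4, 4]
390 [46, 3, 29, 29, 4, 4, 5, 19, 19, 4, 4, 17, 22, 3, 5, 4]
420 [4, 4, 17, 4, 4, 4, 4, 4, 5, 4, 5, 17, 17, 107, 108, 110]
450 [30, 14, 3, 4, 14, 14, 63, 61, 118, 118, 23, 108, 108, 109, 109, 108]
480 [30, 26, 3, 3, 14, 14, 98, 124, 120, 118, 108, 109, 135, 139, 136, 136]
510 [0, 134, 134, 4, 15, 14, 98, 119, 62, 4, 94, 109, 134, 139, 140, 135]
540 [-9, 132, 134, 4, 32, 46, 42, 49, 48, 4, 4, 109, 133, 138, 141, 138]
570 [60, 1, 94, 4, 29, 47, 45, 49, 50, 2, 3, 108, 126, 133, 140, 140]
600 [59, 1, 2, 4, 27, 42, 43, 49, 49, 5, 4, 5, 109, 130, 140, 141]
630 [58, 181, 179, 5, 5, 5, 4, 4, 4, 5, 4, 4, 109, 129, 139, 141]
660 [179, 180, 181, 4, 12, 202, 186, 37, 4, 4, 4, 5, 109, 109, 138, 140]
690 [495, 179, 153, 5, 203, 204, 204, 202, 174, 4, 4, 5, 4, 109, 140, 141]
720 [495, 497, 498, 244, 203, 204, 203, 203, 221, 259, 48, 5, 4, 111, 130, 136]
750 [-9, -9, 499, 501, 501, 224, 203, 263, 264, 264, 256, 183, 5, 107, 126, 133]
xyz [ 278.51 -147.1   -79.7 ] ang None
```

```bash
python3 - <<'E'
from h import *
rows([490,-335,310])
E
python3 -m creep '[{"jaw":1,"xyz":[0,0,-60],"angular":[0,0,0]},{"jaw":1,"xyz":[60,-30,-60],"angular":[0,0,0]},{"jaw":1,"xyz":[120,-60,-60],"angular":[0,0,0]},{"jaw":1,"xyz":[180,-90,-60],"angular":[0,0,0]},{"jaw":1,"xyz":[240,-120,-60],"angular":[0,0,0]},{"jaw":1,"xyz":[300,-150,-60],"angular":[0,0,0]},{"jaw":1,"xyz":[338,-160,-60],"angular":[0,0,0]},{"jaw":1,"xyz":[338,-160,-60],"angular":[0,0,0]},{"jaw":1,"xyz":[338,-160,-60],"angular":[0,0,0]},{"jaw":1,"xyz":[338,-160,-60],"angular":[0,0,0]}]'
python3 - <<'E'
from h import *
im,d,m=snap('wrist','w1.png')
for t in ['handle','crank','handle_pivot']:
    for r in silhouettes('wrist',t)[:2]:
        P=cloud(r['pixels'],d,m); print(t,round(r['score'],2),r['xy'],len(P),np.median(P,0),np.percentile(P,2,axis=0),np.percentile(P,98,axis=0))
print(pose()[0])
E
```

```text
xyz [ 337.72 -161.9   -59.7 ] ang None
clock: 1.75
eef_pos: [489.5, -338.3, 310.4]
tool_rot: [3.141, 0.001, 0.363]
force: [0.2, -0.0, 1.0]
width: 85.4
gripper_force: 0.0
handle 0.81 [243.8, 174.1] 863 [ 480.74 -332.1   115.86] [ 465.27 -352.58  111.41] [ 496.79 -293.44  122.52]
crank 0.92 [243.3, 167.9] 1574 [ 481.78 -329.88  114.22] [ 461.52 -366.93   91.11] [ 500.28 -290.74  122.07]
handle_pivot 0.88 [241.7, 173.2] 1613 [ 481.66 -329.53  114.12] [ 460.94 -366.96   89.98] [ 500.26 -290.87  122.07]
[ 490.18 -337.66  310.4 ]
```

View pics/w1.png

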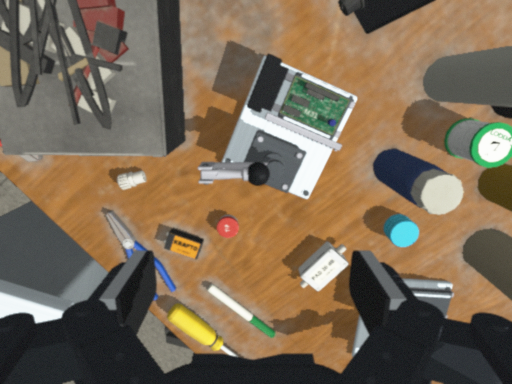

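The wrist picture shows the loaded jig with its module at (315,105), the ball knob at (258,174), and the arm and pivot out at about (205,172). The black top of the knob reads z≈122, which puts its centre at about 110 as expected.

```bash
cat >> h.py <<'E'
from scipy.optimize import least_squares
def measure(cam):
    im,d,m=snap(cam); r=silhouettes(cam,'handle')[0]['pixels']; g=im.max(2)
    k=np.ones((5,5),np.uint8); mask=cv2.dilate(r.astype(np.uint8),k)>0
    b=mask&(g<60)
    n,l,st,_=cv2.connectedComponentsWithStats(b.astype(np.uint8)); b=l==1+st[1:,4].argmax()
    B=cloud(b,d,m); B=B[abs(B[:,2]-np.median(B[:,2]))<15]
    f=lambda c:np.linalg.norm(B-c,axis=1)-12
    s=least_squares(f,np.median(B,0)-[0,0,8],loss='soft_l1'); 
    S=cloud(r&(g>70),d,m); S=S[(S[:,2]>98)]
    return s.x,len(B),S
E
python3 - <<'E'
from h import *
for c in ['wrist','scene']:
    b,n,S=measure(c); e=S[:,:2]; D=np.linalg.norm(e-b[:2],axis=1)
    e=e[D>13]; v=np.linalg.svd(e-e.mean(0))[2][0]; v*=np.sign(v@(e.mean(0)-b[:2]))
    print(c,b,n,'shank mean',e.mean(0),'dir from ball',np.arctan2(*(e.mean(0)-b[:2])[::-1]),'pca',np.arctan2(v[1],v[0]),'far',np.max((e-b[:2])@v))
im,d,m=snap('wrist')
P=cloud((d>0),d,m); v,u=np.nonzero(d>0); C=im[v,u].astype(int)
near=np.linalg.norm(P[:,:2]-[530,-350],axis=1)<130
w=near&(C.min(1)>170)&(P[:,2]>8)&(P[:,2]<22)
rect=cv2.minAreaRect(P[w][:,:2].astype(np.float32)); print('base',rect)
g=near&(C[:,1]>C[:,0]+25)&(C[:,1]>C[:,2]+15)&(P[:,2]>20); print('module',np.median(P[g],0),g.sum())
h=near&(abs(P[:,2]-61)<4)
print('housing',cv2.minAreaRect(P[h][:,:2].astype(np.float32)),h.sum())
E
```

```text
wrist [ 486.31 -344.07  110.33] 370 shank mean [ 475.02 -312.03] dir from ball 1.9095087027903959 pca 1.9579522982057183 far 56.815991431115656
scene [ 486.78 -345.8   111.3 ] 98 shank mean [ 473.1  -317.27] dir from ball 2.0178205206154756 pca 1.8809572294247896 far 53.73435643116547
base ((527.5054321289062, -370.3176574707031), (124.78633880615234, 144.22802734375), 88.37926483154297)
module [ 567.34 -390.57   33.11] 1379
housing ((497.3879089355469, -304.007568359375), (181.5725860595703, 74.70313262939453), 78.93258666992188) 1728
```

```bash
python3 - <<'E'
from h import *
rows([486.5,-344.5,215]); print(ctrl.read_state()['qpos'])
E
```

```text
xyz [-6.79  5.62 95.34] ang None
[ 0.55  0.49  0.    1.6  -0.    1.05 -0.65]
```

```bash
python3 -m creep '[{"jaw":1,"xyz":[-7,6,75],"angular":[0,0,0.18]},{"jaw":1,"xyz":[-7,6,75],"angular":[0,0,0.36]},{"jaw":1,"xyz":[-7,6,75],"angular":[0,0,0.54]},{"jaw":1,"xyz":[-7,6,75],"angular":[0,0,0.72]},{"jaw":1,"xyz":[-7,6,75],"angular":[0,0,0.9]},{"jaw":1,"xyz":[-7,6,75],"angular":[0,0,1.08]},{"jaw":1,"xyz":[-7,6,75],"angular":[0,0,1.26]},{"jaw":1,"xyz":[-7,6,75],"angular":[0,0,1.44]},{"jaw":1,"xyz":[-7,6,75],"angular":[0,0,1.57]},{"jaw":1,"xyz":[-7,6,75],"angular":[0,0,1.57]},{"jaw":1,"xyz":[-7,6,75],"angular":[0,0,1.57]},{"jaw":1,"xyz":[-7,6,75],"angular":[0,0,1.57]}]'
python3 - <<'E'
from h import *
im,d,m=snap('wrist','w2.png'); print(pose()[0], ctrl.read_state()['qpos'])
b,n,S=measure('wrist'); e=S[:,:2]; D=np.linalg.norm(e-b[:2],axis=1)
e=e[(D>13)&(D<48)]; v=np.linalg.svd(e-e.mean(0))[2][0]; v*=np.sign(v@(e.mean(0)-b[:2]))
print(b,n,'dir from ball',np.arctan2(*(e.mean(0)-b[:2])[::-1]),'pca',np.arctan2(v[1],v[0]))
rows(b)
r=silhouettes('wrist','crank')[0]; Q=cloud(r['pixels'],d,m); print('crank extent along arm from ball', np.percentile((Q[:,:2]-b[:2])@v,[1,99]))
E
```

```text
clock: 3.7
eef_pos: [486.5, -344.9, 235.4]
tool_rot: [-3.141, 0.0, -1.203]
force: [-0.2, 0.0, -0.1]
width: 85.7
gripper_force: 0.0
[ 486.5  -344.87  235.36] [ 0.3   0.6   0.43  1.7  -0.31  0.91 -1.92]
[ 485.77 -344.17  110.39] 639 dir from ball 1.936293095416907 pca 1.9493002397565458
xyz [ -0.93   0.46 125.  ] ang None
crank extent along arm from ball [-26.99  56.77]
```

View pics/w2.png

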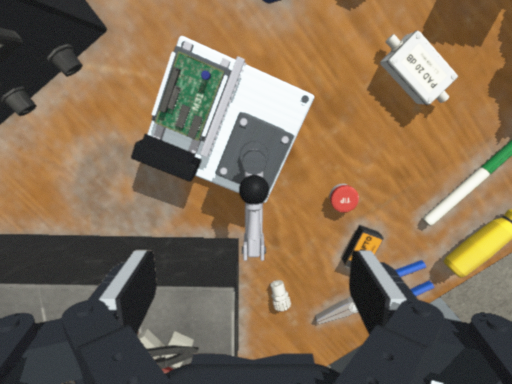

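The picture shows the ball at (254,190) with the shank hanging straight down to the pivot at (253,255). That puts the closing line across the arm, midway between the fingers. The test head is at (165,158) beside the module, so the end-stop arm direction is about world −x. Next I descend and pinch the ball.

```bash
python3 -m creep '[{"jaw":1,"xyz":[-1,0.5,50],"angular":[0,0,0]},{"jaw":1,"xyz":[-1,0.5,90],"angular":[0,0,0]},{"jaw":1,"xyz":[-1,0.5,110],"angular":[0,0,0]},{"jaw":1,"xyz":[-1,0.5,124],"angular":[0,0,0]},{"jaw":0,"xyz":[-1,0.5,124],"angular":[0,0,0]},{"jaw":-0.2,"xyz":[-1,0.5,124],"angular":[0,0,0]},{"jaw":-0.2,"xyz":[-1,0.5,124],"angular":[0,0,0]},{"jaw":-0.2,"xyz":[-1,0.5,124],"angular":[0,0,0]},{"jaw":-0.2,"xyz":[-1,0.5,124],"angular":[0,0,0]}]'
python3 - <<'E'
from h import *
im,d,m=snap('wrist','w3.png'); print(pose()[0])
E
```

```text
clock: 5.03
eef_pos: [485.9, -344.1, 111.7]
tool_rot: [-3.141, -0.0, -1.204]
force: [0.1, 0.7, 0.3]
width: 34.6
gripper_force: 0.0
[ 485.86 -344.08  111.56]
```

View pics/w3.png

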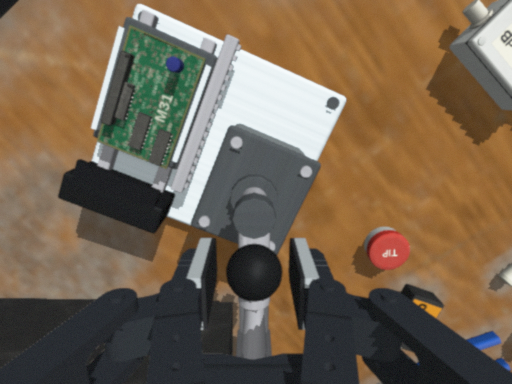

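The ball at (254,272) is midway between the pads (inner edges at about 215 and 291). I close on it.

```bash
python3 -m creep '[{"jaw":-0.5,"xyz":[0,0,0],"angular":[0,0,0]},{"jaw":-1,"xyz":[0,0,0],"angular":[0,0,0]},{"jaw":-1,"xyz":[0,0,0],"angular":[0,0,0]},{"jaw":-1,"xyz":[0,0,0],"angular":[0,0,0]}]'
```

```text
clock: 5.58
eef_pos: [485.4, -344.2, 111.6]
tool_rot: [3.141, 0.0, -1.204]
force: [-2.0, 0.1, 6.2]
width: 20.9
gripper_force: 58.5
```

```bash
python3 -m creep '[{"jaw":-1,"xyz":[-1,0,-10.1],"angular":[0,0,0]},{"jaw":-1,"xyz":[-4,0,-19.9],"angular":[0,0,0]},{"jaw":-1,"xyz":[-8.8,0,-28.9],"angular":[0,0,0]},{"jaw":-1,"xyz":[-15.2,0,-36.8],"angular":[0,0,0]}]'
python3 - <<'E'
from h import *
im,d,m=snap('wrist','w4.png'); print(pose()[0])
im,d,m=snap('scene'); cv2.imwrite('pics/s4.png',cv2.resize(im[150:290,170:340,::-1],None,fx=4,fy=4))
E
```

```text
clock: 6.08
eef_pos: [479.5, -328.7, 148.2]
tool_rot: [3.141, 0.002, -1.204]
force: [-1.7, 0.3, -8.9]
width: 20.4
gripper_force: 58.9
[ 479.25 -327.58  148.91]
```

View pics/w4.png

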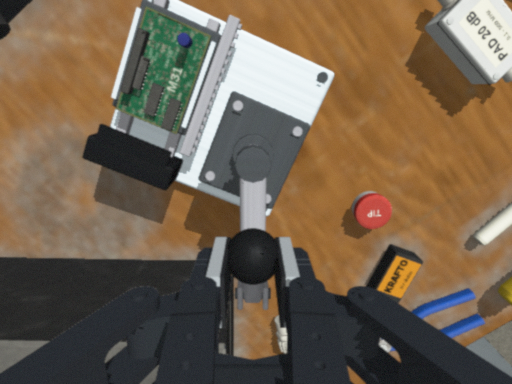

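```bash
python3 - <<'E'
from h import *
im,d,m=snap('wrist'); g=im.max(2); k=np.zeros(g.shape,bool); k[225:290,229:277]=True
B=cloud(k&(g<60),d,m); print(len(B),np.percentile(B[:,2],[5,50,95]))
B=B[B[:,2]>np.percentile(B[:,2],95)-9]
s=least_squares(lambda c:np.linalg.norm(B-c,axis=1)-12,np.median(B,0)-[0,0,8],loss='soft_l1').x
p,R=pose(); print(s,R.T@(s-p), s-np.array([485.8,-344.2,110.4]))
E
```

```text
2375 [141.43 150.89 154.31]
[ 482.01 -333.81  142.45] [ 6.29 -0.35  5.75] [-3.79 10.39 32.05]
```

The ball has followed but slipped about 6 mm in the pads, and the handle is now at about 0.66 rad. I regrasp it centred here before going on.

```bash
python3 -m creep '[{"jaw":-0.2,"xyz":[0,0,0],"angular":[0,0,0]},{"jaw":-0.2,"xyz":[0,0,0],"angular":[0,0,0]},{"jaw":-0.2,"xyz":[5,0,7],"angular":[0,0,0]},{"jaw":-0.2,"xyz":[5,0,7],"angular":[0,0,0]},{"jaw":-0.2,"xyz":[5,0,7],"angular":[0,0,0]}]'
cat >> h.py <<'E'
def ball(cam='wrist'):
    im,d,m=snap(cam); g=im.max(2); r=silhouettes(cam,'handle')[0]['pixels']
    P=cloud(cv2.dilate(r.astype(np.uint8),np.ones((5,5)))*(g<60)>0,d,m); p,R=pose()
    q=(P-p)@R; B=P[(abs(q[:,1])<9)&(abs(q[:,0])<25)]; B=B[B[:,2]>np.percentile(B[:,2],97)-9]
    s=least_squares(lambda c:np.linalg.norm(B-c,axis=1)-12,np.median(B,0)-[0,0,8],loss='soft_l1').x
    print('ball',s,'in tool',R.T@(s-p),'n',len(B)); return s
E
python3 - <<'E'
from h import *
s=ball(); print(np.linalg.norm(s-[485.8,-344.2,110.4]))
E
```

```text
clock: 6.85
eef_pos: [482.0, -334.7, 140.9]
tool_rot: [3.141, 0.0, -1.205]
force: [0.2, 1.0, -0.8]
width: 34.0
gripper_force: 0.0
ball [ 482.06 -333.73  142.54] in tool [-0.8  -0.28 -1.43] n 1996
34.01042324904656
```

```bash
python3 -m creep '[{"jaw":-1,"xyz":[0,0,0],"angular":[0,0,0]},{"jaw":-1,"xyz":[0,0,0],"angular":[0,0,0]},{"jaw":-1,"xyz":[0,0,0],"angular":[0,0,0]},{"jaw":-1,"xyz":[-3.5,0,-4],"angular":[0,0,0]},{"jaw":-1,"xyz":[-7.5,0,-7.8],"angular":[0,0,0]},{"jaw":-1,"xyz":[-12,0,-11.1],"angular":[0,0,0]},{"jaw":-1,"xyz":[-16.5,0,-13.9],"angular":[0,0,0]},{"jaw":-1,"xyz":[-21.5,0,-16.2],"angular":[0,0,0]},{"jaw":-1,"xyz":[-26.6,0,-17.9],"angular":[0,0,0]},{"jaw":-1,"xyz":[-26.6,0,-17.9],"angular":[0,0,0]}]'
python3 - <<'E'
from h import *
s=ball(); print(s-[485.8,-344.2,110.4])
E
```

```text
clock: 8.2
eef_pos: [471.5, -309.0, 159.1]
tool_rot: [3.141, 0.002, -1.205]
force: [-2.6, -2.5, -3.4]
width: 20.2
gripper_force: 60.2
ball [ 475.01 -317.43  156.96] in tool [ 8.8  -0.25  1.91] n 1977
[-10.79  26.77  46.56]
```

Handle at about 1.11 rad, with the ball lagging 9 mm again. Regrasp.

```bash
python3 -m creep '[{"jaw":-0.2,"xyz":[0,0,0],"angular":[0,0,0]},{"jaw":-0.2,"xyz":[0,0,0],"angular":[0,0,0]},{"jaw":-0.2,"xyz":[12,0,4],"angular":[0,0,0]},{"jaw":-0.2,"xyz":[12,0,4],"angular":[0,0,0]},{"jaw":-1,"xyz":[12,0,4],"angular":[0,0,0]},{"jaw":-1,"xyz":[12,0,4],"angular":[0,0,0]},{"jaw":-1,"xyz":[12,0,4],"angular":[0,0,0]},{"jaw":-1,"xyz":[7,0,2],"angular":[0,0,0]},{"jaw":-1,"xyz":[2,0,0.5],"angular":[0,0,0]},{"jaw":-1,"xyz":[-3,0,-0.7],"angular":[0,0,0]},{"jaw":-1,"xyz":[-8,0,-1.2],"angular":[0,0,0]},{"jaw":-1,"xyz":[-12,0,-1.5],"angular":[0,0,0]}]'
python3 - <<'E'
from h import *
s=ball(); print(s-[485.8,-344.2,110.4])
E
```

```text
clock: 9.8
eef_pos: [468.0, -300.3, 161.5]
tool_rot: [-3.141, -0.004, -1.207]
force: [-0.9, -6.8, 2.8]
width: 20.8
gripper_force: 58.9
ball [ 470.32 -302.87  161.64] in tool [ 4.34  0.92 -0.17] n 1898
[-15.48  41.33  51.24]
```

```bash
python3 -m creep '[{"jaw":-1,"xyz":[-4,0,-0.5],"angular":[0,0,0]},{"jaw":-1,"xyz":[-8,0,-0.5],"angular":[0,0,0]},{"jaw":-1,"xyz":[-12,0,-0.5],"angular":[0,0,0]},{"jaw":-1,"xyz":[-14,0,-0.5],"angular":[0,0,0]},{"jaw":-1,"xyz":[-14,0,-0.5],"angular":[0,0,0]}]'
python3 - <<'E'
from h import *
s=ball(); print(s-[485.8,-344.2,110.4])
im,d,m=snap('side'); cv2.imwrite('pics/s5.png',cv2.resize(im[150:270,200:360,::-1],None,fx=5,fy=5,interpolation=cv2.INTER_CUBIC))
E
```

```text
clock: 10.52
eef_pos: [462.9, -283.7, 160.4]
tool_rot: [3.141, 0.003, -1.203]
force: [-0.1, 1.1, -0.1]
width: -0.2
gripper_force: 0.3
ball [ 470.6  -304.64  161.62] in tool [21.65  0.25 -1.09] n 1128
[-15.2   39.56  51.22]
```

View pics/s5.png

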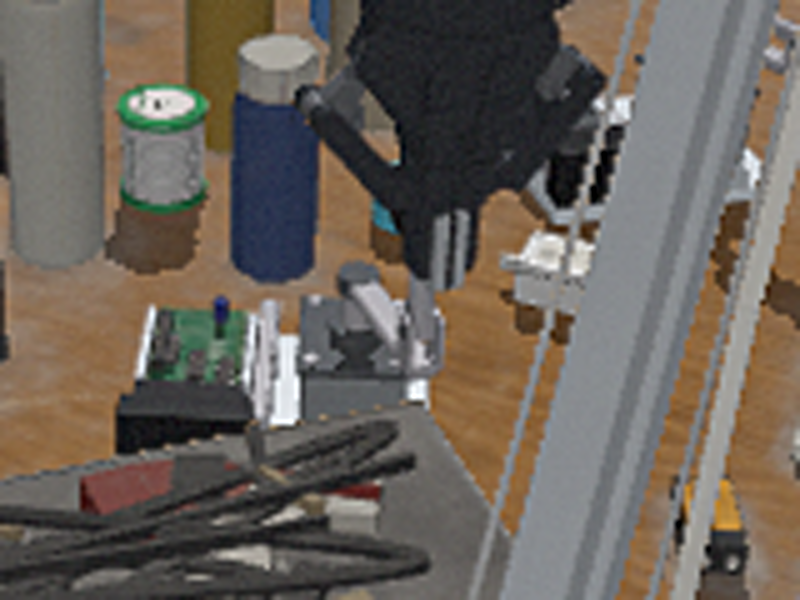

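The pads slipped off the ball near the top, and the handle (side view about (420,310)) stands nearly upright. I rise over it, look, and push it to its stop from the inside with closed fingers.

```bash
python3 -m creep '[{"jaw":-1,"xyz":[-3,0,-40],"angular":[0,0,0]},{"jaw":-1,"xyz":[-3,0,-70],"angular":[0,0,0]},{"jaw":-1,"xyz":[30,0,-70],"angular":[0,0,0]},{"jaw":-1,"xyz":[55,0,-70],"angular":[0,0,0]},{"jaw":-1,"xyz":[55,0,-70],"angular":[0,0,0]},{"jaw":-1,"xyz":[55,0,-70],"angular":[0,0,0]}]'
cat >> h.py <<'E'
def ball2(cam='wrist'):
    im,d,m=snap(cam,'tmp.png'); g=im.max(2); r=silhouettes(cam,'handle')[0]['pixels']
    P=cloud(cv2.dilate(r.astype(np.uint8),np.ones((5,5)))*(g<60)>0,d,m); P=P[(P[:,2]>145)&(P[:,2]<178)]
    P=P[np.linalg.norm(P-np.median(P,0),axis=1)<18]
    s=least_squares(lambda c:np.linalg.norm(P-c,axis=1)-12,np.median(P,0)-[0,0,6],loss='soft_l1').x
    p,R=pose(); print(cam,'ball',s,'in tool',R.T@(s-p),'n',len(P)); 
    Q=cloud(r&(g>70),d,m); Q=Q[(Q[:,2]>110)&(Q[:,2]<140)]; print('shank',np.median(Q,0) if len(Q) else None,len(Q)); return s
E
python3 - <<'E'
from h import *
for c in ['wrist','side','scene']:
    try: print(ball2(c)-[485.8,-344.2,110.4])
    except Exception as e: print(c,e)
snap('wrist','w6.png')
E
```

```text
clock: 11.42
eef_pos: [482.5, -335.7, 230.6]
tool_rot: [3.141, 0.002, -1.204]
force: [-0.0, 1.0, 0.2]
width: -0.0
gripper_force: 0.0
wrist Initial guess is outside of provided bounds
side ball [ 470.38 -305.48  160.57] in tool [-32.7    0.8   70.43] n 95
shank [ 467.62 -294.58  125.51] 64
[-15.42  38.72  50.17]
scene ball [ 471.88 -307.05  162.5 ] in tool [-31.1   -0.08  68.6 ] n 95
shank [ 465.44 -303.35  130.36] 47
[-13.92  37.15  52.1 ]
  return _methods._mean(a, axis=axis, dtype=dtype,
  ret = um.true_divide(
```

View pics/w6.png

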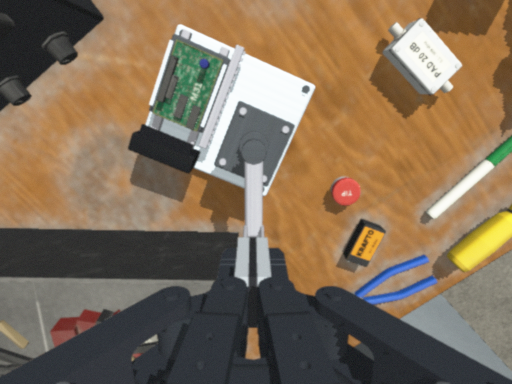

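The ball centre from the side and scene cameras sits 41 mm outward of its start, not 52, so the fold is about 1.37 rad. In the wrist view the fingers are inside of the knob, over the arm at (250,240). I push outward.

```bash
python3 -m creep '[{"jaw":-1,"xyz":[4,0,40],"angular":[0,0,0]},{"jaw":-1,"xyz":[4,0,70],"angular":[0,0,0]},{"jaw":-1,"xyz":[4,0,70],"angular":[0,0,0]},{"jaw":-1,"xyz":[-4,0,70],"angular":[0,0,0]},{"jaw":-1,"xyz":[-10,0,70],"angular":[0,0,0]},{"jaw":-1,"xyz":[-15,0,70],"angular":[0,0,0]},{"jaw":-1,"xyz":[-17,0,70],"angular":[0,0,0]},{"jaw":-1,"xyz":[-17,0,70],"angular":[0,0,0]}]'
python3 -c "
from h import *
ball2('side')"
```

```text
clock: 12.78
eef_pos: [477.0, -320.8, 161.3]
tool_rot: [-3.141, -0.0, -1.204]
force: [-0.1, 0.5, 0.8]
width: 0.1
gripper_force: 0.2
side ball [ 468.06 -298.81  161.38] in tool [-23.69   0.31  -0.36] n 99
shank [ 467.71 -291.89  125.37] 37
```

```bash
python3 -m creep '[{"jaw":-1,"xyz":[-2,0,0],"angular":[0,0,0]},{"jaw":-1,"xyz":[-3,0,0],"angular":[0,0,0]},{"jaw":-1,"xyz":[-4,0,0],"angular":[0,0,0]},{"jaw":-1,"xyz":[-4,0,0],"angular":[0,0,0]}]'
python3 -m creep '[{"jaw":-1,"xyz":[-1,0,0],"angular":[0,0,0]},{"jaw":-1,"xyz":[-2,0,0],"angular":[0,0,0]},{"jaw":-1,"xyz":[-2,0,0],"angular":[0,0,0]}]'
python3 -c "
from h import *
ball2('side'); print(ctrl.read_state()['force'])"
```

```text
clock: 13.38
eef_pos: [475.6, -317.7, 161.1]
tool_rot: [-3.141, -0.001, -1.204]
force: [1.0, -2.3, -1.5]
width: 0.2
gripper_force: 1.3
clock: 13.75
eef_pos: [475.4, -317.5, 161.3]
tool_rot: [-3.141, -0.005, -1.205]
force: [2.5, -7.7, -2.6]
width: -0.0
gripper_force: 3.5
side ball [ 467.24 -295.61  161.49] in tool [-23.34  -0.16  -0.31] n 98
shank [ 467.21 -291.82  126.5 ] 60
[ 2.82 -6.24 -3.09]
```

The handle is at its stop (8 N, no further motion), and the ball at (467,−296,161.5) is where the pivot should be. Now regrasp from above.

```bash
python3 -m creep '[{"jaw":-1,"xyz":[8,0,0],"angular":[0,0,0]},{"jaw":-1,"xyz":[8,0,-50],"angular":[0,0,0]},{"jaw":0.1,"xyz":[0,0,-55],"angular":[0,0,0]},{"jaw":0.1,"xyz":[-22,0,-55],"angular":[0,0,0]},{"jaw":0.1,"xyz":[-22,0,-55],"angular":[0,0,0]},{"jaw":0.1,"xyz":[-22,0,-55],"angular":[0,0,0]},{"jaw":0.1,"xyz":[-22,0,-20],"angular":[0,0,0]},{"jaw":0,"xyz":[-22,0,0],"angular":[0,0,0]},{"jaw":-0.2,"xyz":[-22,0,1],"angular":[0,0,0]},{"jaw":-0.2,"xyz":[-22,0,1],"angular":[0,0,0]}]'
python3 - <<'E'
from h import *
ball(); snap('wrist','w7.png'); ball2('side'); print(pose()[0])
C=np.array([492.8,-361.0]); p,R=pose(); B=np.array([467.5,-295.7]); 
f0=np.arctan2(*(B-C)[::-1]); print('phi0',f0)
for k in range(1,13):
    f=f0+0.105*k; q=np.r_[C+73.5*np.array([np.cos(f),np.sin(f)]),p[2]]
    print(round(f,2), np.round(R.T@(q-p),1), 'rz',-round(0.105*k,2))
E
```

```text
clock: 15.1
eef_pos: [467.1, -295.5, 160.4]
tool_rot: [-3.141, -0.001, -1.205]
force: [-0.1, 0.2, 0.5]
width: 34.0
gripper_force: 0.0
ball [ 467.39 -295.75  162.67] in tool [ 0.33  0.06 -1.81] n 1798
side ball [ 466.74 -295.96  161.48] in tool [ 0.73  0.76 -0.74] n 100
shank [ 466.91 -292.34  125.77] 57
[ 467.2  -295.01  160.74]
phi0 1.940430684661358
2.05 [-2.3  7.7 -0. ] rz -0.1
2.15 [-1.1 15.3 -0. ] rz -0.21
2.26 [ 1.  22.7 -0. ] rz -0.32
2.36 [ 3.8 29.9 -0. ] rz -0.42
2.47 [ 7.3 36.8 -0. ] rz -0.53
2.57 [11.5 43.2 -0. ] rz -0.63
2.68 [16.4 49.2 -0. ] rz -0.73
2.78 [21.9 54.6 -0. ] rz -0.84
2.89 [27.9 59.5 -0. ] rz -0.94
2.99 [34.4 63.6 -0. ] rz -1.05
3.1 [41.3 67.1 -0. ] rz -1.16
3.2 [48.5 69.8 -0. ] rz -1.26
```

View pics/w7.png

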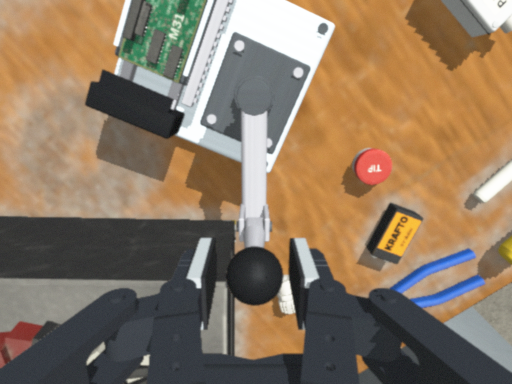

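The ball at (254,275) is centred between the pads, with the arm direction unchanged and the handle upright. I grip it and crank the first half, with a slight outward bias.

```bash
python3 -m creep '[{"jaw":-0.6,"xyz":[0,0,0],"angular":[0,0,0]},{"jaw":-1,"xyz":[0,0,0],"angular":[0,0,0]},{"jaw":-1,"xyz":[0,0,0],"angular":[0,0,0]},{"jaw":-1,"xyz":[-2.3,7.7,0],"angular":[0,0,-0.1]},{"jaw":-1,"xyz":[-1.1,15.3,0],"angular":[0,0,-0.21]},{"jaw":-1,"xyz":[1,22.7,0],"angular":[0,0,-0.32]},{"jaw":-1,"xyz":[3.8,29.9,0],"angular":[0,0,-0.42]},{"jaw":-1,"xyz":[7.3,36.8,0],"angular":[0,0,-0.53]},{"jaw":-1,"xyz":[7.3,36.8,0],"angular":[0,0,-0.53]}]'
python3 - <<'E'
from h import *
s=ball(); C=np.array([492.8,-361.0]); v=s[:2]-C; print('phi',np.arctan2(v[1],v[0]),'r',np.hypot(*v))
p,R=pose()
for k in range(0,10):
    f=2.46+0.1*k; q=np.r_[C+73*np.array([np.cos(f),np.sin(f)]),161]
    print(round(f,2), np.round(R.T@(q-p),1), 'rz',-round(0.1*k,2))
E
```

```text
clock: 16.48
eef_pos: [436.1, -316.9, 160.8]
tool_rot: [3.141, -0.005, -0.676]
force: [2.0, -4.3, 1.1]
width: 20.9
gripper_force: 59.0
ball [ 437.75 -317.18  162.32] in tool [ 1.44 -0.74 -1.55] n 1981
phi 2.469301443835301 r 70.35955243156648
2.46 [-1.2 -1.4 -0.2] rz -0.0
2.56 [-0.9  5.9 -0.2] rz -0.1
2.66 [ 0.2 13.1 -0.2] rz -0.2
2.76 [ 1.9 20.2 -0.2] rz -0.3
2.86 [ 4.4 27.  -0.2] rz -0.4
2.96 [ 7.6 33.6 -0.2] rz -0.5
3.06 [11.3 39.9 -0.1] rz -0.6
3.16 [15.7 45.7 -0.1] rz -0.7
3.26 [20.7 51.1 -0.1] rz -0.8
3.36 [26.1 55.9 -0. ] rz -0.9
```

```bash
python3 -m creep '[{"jaw":-1,"xyz":[-0.9,5.9,0],"angular":[0,0,-0.1]},{"jaw":-1,"xyz":[0.2,13.1,0],"angular":[0,0,-0.2]},{"jaw":-1,"xyz":[1.9,20.2,0],"angular":[0,0,-0.3]},{"jaw":-1,"xyz":[4.4,27,0],"angular":[0,0,-0.4]},{"jaw":-1,"xyz":[7.6,33.6,0],"angular":[0,0,-0.5]},{"jaw":-1,"xyz":[11.3,39.9,0],"angular":[0,0,-0.6]},{"jaw":-1,"xyz":[14.3,44,0],"angular":[0,0,-0.66]},{"jaw":-1,"xyz":[14.3,44,0],"angular":[0,0,-0.66]}]'
python3 - <<'E'
from h import *
s=ball(); C=np.array([492.8,-361.0]); v=s[:2]-C; print('phi',np.arctan2(v[1],v[0]),'r',np.hypot(*v),ctrl.read_state()['force'],pose()[1])
E
```

```text
clock: 17.58
eef_pos: [420.3, -359.3, 160.8]
tool_rot: [3.139, -0.003, -0.017]
force: [4.8, -5.0, 2.8]
width: 21.0
gripper_force: 59.2
ball [ 422.43 -358.66  162.32] in tool [ 2.12 -0.7  -1.54] n 2012
phi 3.108346734891919 r 70.40655015776589 [ 5.03 -4.43  3.71] [[ 1.   -0.02  0.  ]
 [-0.02 -1.   -0.  ]
 [ 0.    0.   -1.  ]]
```

```bash
python3 -m creep '[{"jaw":-1,"xyz":[0.5,2,0],"angular":[0,0,-0.02]},{"jaw":-1,"xyz":[0.5,4,0],"angular":[0,0,-0.03]},{"jaw":-1,"xyz":[0.5,5,0],"angular":[0,0,-0.03]},{"jaw":-1,"xyz":[0.5,5,0],"angular":[0,0,-0.03]}]'
python3 - <<'E'
from h import *
s=ball(); C=np.array([492.8,-361.0]); v=s[:2]-C; print('phi',np.arctan2(v[1],v[0]),'r',np.hypot(*v),ctrl.read_state()['force'])
E
```

```text
clock: 18.18
eef_pos: [420.3, -360.2, 160.6]
tool_rot: [-3.138, -0.001, 0.014]
force: [2.6, 3.9, 9.9]
width: 21.1
gripper_force: 59.7
ball [ 422.43 -359.03  162.31] in tool [ 2.21 -1.1  -1.69] n 2006
phi 3.1136695919628306 r 70.39904604468198 [1.83 4.08 9.55]
```

```bash
python3 -m creep '[{"jaw":-1,"xyz":[0,3,0],"angular":[0,0,0]},{"jaw":-1,"xyz":[0,5,0],"angular":[0,0,0]},{"jaw":-1,"xyz":[0,5,0],"angular":[0,0,0]}]'
python3 - <<'E'
from h import *
s=ball(); C=np.array([492.8,-361.0]); v=s[:2]-C; print('phi',np.arctan2(v[1],v[0]),'r',np.hypot(*v),ctrl.read_state()['force'])
E
```

```text
clock: 18.65
eef_pos: [420.2, -360.7, 160.5]
tool_rot: [-3.131, 0.002, 0.016]
force: [1.3, 13.6, 16.1]
width: 21.1
gripper_force: 60.4
ball [ 422.46 -359.07  162.31] in tool [ 2.25 -1.63 -1.8 ] n 1983
phi 3.1141911873752677 r 70.36910586004487 [ 1.93 13.49 15.94]
```

The crank is at its end stop: force rises while the ball stays put at arm angle 3.114. I relieve the push, open and rise clear.

```bash
python3 -m creep '[{"jaw":-1,"xyz":[0,-5,0],"angular":[0,0,0]},{"jaw":-1,"xyz":[0,-7,0],"angular":[0,0,0]},{"jaw":-0.2,"xyz":[0,-8,0],"angular":[0,0,0]},{"jaw":0,"xyz":[0,-8,0],"angular":[0,0,0]},{"jaw":0,"xyz":[0,-8,0],"angular":[0,0,0]},{"jaw":0,"xyz":[0,-8,0],"angular":[0,0,0]},{"jaw":0,"xyz":[0,-8,-20],"angular":[0,0,0]},{"jaw":0,"xyz":[0,-8,-60],"angular":[0,0,0]},{"jaw":0,"xyz":[0,-8,-100],"angular":[0,0,0]},{"jaw":0,"xyz":[0,-8,-100],"angular":[0,0,0]},{"jaw":0,"xyz":[0,-8,-100],"angular":[0,0,0]}]'
python3 - <<'E'
from h import *
C=np.array([492.8,-361.0])
for c in ['wrist','side','scene']:
    try: s=ball2(c); v=s[:2]-C; print('phi',np.arctan2(v[1],v[0]),'r',np.hypot(*v))
    except Exception as e: print(c,e)
snap('wrist','w8.png')
E
```

```text
clock: 20.12
eef_pos: [418.7, -359.7, 259.6]
tool_rot: [-3.141, 0.001, 0.016]
force: [0.5, -0.3, -1.0]
width: 42.7
gripper_force: 0.0
wrist ball [ 422.17 -358.61  161.79] in tool [ 3.92 -0.68 97.01] n 784
shank [ 426.64 -358.74  124.2 ] 94
phi 3.1077672823441045 r 70.66759159528623
side ball [ 421.83 -359.4   161.67] in tool [ 3.43 -0.05 97.16] n 89
shank [ 422.98 -354.72  126.78] 49
phi 3.1190489058911117 r 70.98797301463651
scene ball [ 423.49 -360.79  163.36] in tool [ 4.77  1.12 95.82] n 118
shank [ 419.73 -362.61  126.86] 79
phi 3.1385031829913355 r 69.31513105226236
```

View pics/w8.png

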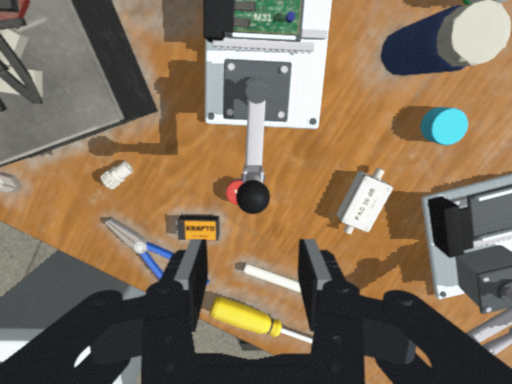

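The arm at (255,130) points away from the slide, the module is in the test head at (235,15), the knob at (253,196) stands over the pivot (r≈70, z≈162), and the gripper is clear. I hand it in.

```bash
python3 -c "
from cell import ctrl
print(ctrl.finish_job())"
```

```text
the job is handed in; nothing more can be done
None
```

On the loaded jig I raised the handle upright to its stop, then cranked it anticlockwise to the end stop, and the last picture shows the module in the test head; I let go with the handle upright and handed the job in at about 20 s.

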